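# Stow the torque wrench and prove the ammo box is latched

## Robot

A 7-joint arm with a two-finger parallel gripper is mounted at the origin on the work surface. World frame = base frame: x ahead of the robot, y to its left, z up, the work surface at z = 0. Lengths are in m, angles in rad, forces in N, time in s.
With the tool pointing down it reaches from about 0.4 to 0.9 m from the base axis. Payload 5.5 kg.
Tool frame: the origin (TCP) lies midway between the tips of the shut fingers; the grasp point (between the pads) lies 19 mm behind it; z points along the fingers, y is the direction in which the jaws open and shut (so a half turn about z gives the same grasp; the last joint's range is limited). The gripper opens to 85 mm and grips with 20 to 120 N. Pads are 22 mm wide; open, the fingers measure 114 mm over their backs; the gripper's body (76 mm by 85 mm) begins 54 mm behind the grasp point. The pads swing forward as they close: fully open they stand 13 mm farther back than shut.
Start: joints at [1.446, 0.501, -0.427, 1.55, 0.221, 1.138, -0.21], TCP at [0.246, -0.602, 0.231] pointing down, gripper open.
Joint ranges: [-2.88, 2.88], [-0.31, 2.03], [-1.54, 1.56], [0.2, 2.42], [-1.41, 4.55], [0.19, 2.02], [-2.57, 2.57]. Speed limits (rad/s): [2.57, 2.57, 3.14, 3.14, 3.14, 3.14, 3.14].

## Interface

Orientations are given as [roll, pitch, yaw] about the fixed x, y, z axes, in that order (R = Rz(yaw) Ry(pitch) Rx(roll)).
In Python, from rig import telemetry, imaging, ticket gives the robot as it stands. The module is installed in compiled form; this text tells all that it offers.
- The arm moves only by the shell command python3 -m pendant 'ROWS' [FORCE]. ROWS is JSON, a list of rows, each a list of 7 numbers: the shift along the tool's x, y, z in mm, then the turn, a rotation vector about the tool's x, y, z in degrees, then the finger opening in mm, from 0 to 85.4. A call has 1 to 12 rows; each row shifts and turns the pose as measured when the row begins, along the tool's axes as they then stand; what a row does not reach is not made up. A row lasts 1/8 s, in which the tool goes at most 62.5 mm and 10.7 degrees, less where a joint would pass 70% of its speed; a pose out of reach is approached as far as the arm can. A call is refused whole if a number of a shift passes 62.5 or a number of a turn 10.7, either way. A call with a gripper value outside its range is refused whole. The fingers move at their own pace and stop on an object; FORCE is the grip in N (left out, the last holds). Time passes only in rows, so rows that do not move let the fingers close. It gives the time, the measured TCP pose, the force and the opening at its end, in the units of the state.
- telemetry.observe(): the state, without advancing time (a new reading comes with each control period).
- imaging.camera(name): name is "scene" or "top"; returns a dict with "color" (400x640x3 uint8, red, green, blue), "intrinsics" (3x3 intrinsics, pixels), "view" (4x4, takes a point from world to camera coordinates). Camera axes: x right, y down, z forward; pixel columns grow to the right and rows downward; lengths in m; the calibration is good to about 2 mm. A picture is of the moment at which its call begins. There is no depth.
- ticket.finish_job(): hands the job in, once; it reports no verdict.
The state is a dict: "clock": time; "joint_positions": joint angles; "joint_velocities": joint speeds; "tau": joint torques, N m; "ee_pos": TCP position; "eef_rot": TCP orientation; "wrist_force": force on the tool from outside, world axes, zero at the start; "wrist_torque": the same for the moment, N m; "gripper_width": finger opening in m.
Only numpy, scipy, OpenCV 4.12 (cv2) and the standard library are available. Lean on these libraries where they do the work, as an engineer would, in place of code of your own. Each camera call takes 0.05 s, during which the arm holds its last target.

## Task

Draw the short torque wrench out from under the low plywood riser by its rubber grip and set it down clear of the riser, then let go, take it again by its bare steel shank, lay it (do not drop it) inside the open grey ammo-style box and let go. Swing the lid shut and press its front edge down until the swing latch snaps over, then take the handle on top and give it a firm tug straight up to check that the catch held; if the lid gives, press it down harder and tug again. Finish with the lid shut and latched on the wrench, everything let go, and the other things on the shelf left where they were.

Things in the scene. Friction and masses are not known exactly. Their poses are not given: they have to be found in the camera images.
- ammo_box: Low grey steel ammo-style box, open at the top, fixed: 170 (x) x 250 (y) x 85 (z) mm outside, walls and floor 5 mm. Origin: centre of its underside on the shelf (z = 0). x points from its latch side (front) to its hinge side, y along the hinge, z up. The hinge line is parallel to y through (+85, 0, +85) mm.
- latch_nose (a point): Nose of the spring swing latch outside the middle of the box's front wall. It needs no handling: the tooth under the lid's front edge pushes it aside and it snaps over the tooth by itself. How far it is set in differs from start to start: a push of 7 to 14 N down at the lid's front takes the lid home.
- lid (a joint): Lid angle (rad): 0 shut, 1.57 upright, stop 1.85; starts at 1.55 to 1.8. Grey steel plate 6 mm thick, 258 mm along the hinge, reaching 176 mm from it; top face 91 mm above the shelf when shut. The stiff hinge (0.2 N m) leaves it where it is put, so an unlatched lid does not spring up. From about 0.10 rad the tooth rides on the latch. Latched, it has about 0.012 rad of play.
- lid_front (a point): Point on the lid's outer (upper) face on its centre line, 155 mm from the hinge line, 21 mm short of the front edge: press anywhere along this line parallel to the hinge, beside the handle. Axes are the lid's: equal to the box's when shut; z is the outer face's normal.
- pull_grip (a point): Centre of the round bar of the handle on the lid's outer face: 12 mm diameter, 70 mm long, parallel to the hinge, 115 mm from the hinge line, 34 mm above the outer face, on a post 28 mm either side of the centre. Axes are the lid's. With the lid open the handle points away, to the far side.
- pull (a joint): How far the handle is drawn up out of the lid against its own spring (m): 0 at rest, 2500 N/m, stop at 0.007. A firm tug is 8 N or more (over 3.2 mm), held a moment; lifting an unlatched lid takes about 5 N.
- riser: Low plywood riser (bridge) fixed on the shelf: board 240 (x) x 140 (y) x 15 mm, its underside 55 mm and its top 70 mm above the shelf, on a 15 mm panel at each x end, open on both y sides. Origin: centre of its footprint at z = 0. The wrench sticks out of its +y side.
- wrench_mid (a point): Short torque wrench, loose, 0.45 kg, 195 mm long, lying flat: the middle of its bare steel shank, 15 mm above its underside, near the balance point. x runs from head to rubber grip. Shank 18 mm wide, bare from x -37 to +32 mm; round head 40 mm across, 30 mm high, centred at x -57 mm; rubber grip 26 x 26 mm, x +33 to +118 mm. Head and shank start under the riser.
- wrench_grip (a point): Point in the wrench's rubber grip, 83 mm along x from wrench_mid, 13 mm above the underside: exposed at the start, about 65 mm out from the riser's edge. Same axes.
- cup: Bystander: translucent green plastic cup, 72 mm across, 100 mm high, on the riser. Origin: centre of its underside.
- nut0: Bystander: nickel lug nut, 21 mm hexagon, 32 mm high, standing. Origin: centre of its underside.
- nut1: Bystander: lug nut as nut0.
- nut2: Bystander: lug nut as nut0.
- nut_tin: Bystander: round steel tin 100 mm across, 22 mm high, with the other three lug nuts in it, tops 35 mm high. Origin: centre of its underside.
- spray_can: Bystander: bare metal spray can, 64 mm across, 170 mm high. Origin: centre of its underside.
- tape_roll: Bystander: grey tape roll lying flat, 100 mm across, 24 mm high. Origin: centre of its underside.
Mind the look-alikes: they are no part of the job. There is more than one size of the part that bears wrench_mid; the job needs the middle-sized.

How it is judged:
By the outcome, as a careful person would: the job done as asked, in the order asked, and still so for the second after the job is handed in, with the robot touching nothing.
It also fails if it takes over 72 s, if anything falls off the work surface, if the arm or the gripper's body presses on something with over 40 N, if the wrist force passes 120 N, or if a joint passes its speed limit or range.

## Working session

There is one attempt and no reset: what is moved stays moved. The work goes in short steps, Python scripts to look and compute and a shell command to move; the robot and the scene stay as the last step left them, time stands still between calls to the robot, and variables do not carry over. Pictures are saved under pics/ and viewed, and the job is handed in when it is done.

```bash
mkdir -p pics; ls; python3 - <<'E'
from rig import telemetry, imaging
import cv2, numpy as np
print(telemetry.observe())
for n in("scene","top"):
    d=imaging.camera(n); cv2.imwrite(f"pics/{n}0.png",cv2.cvtColor(d["color"],cv2.COLOR_RGB2BGR)); print(n,d["intrinsics"],d["view"]); np.savez(f"{n}0.npz",**d)
E
```

```text
pics
{'clock': 0.0, 'joint_positions': array([ 1.44616259,  0.50181901, -0.42678095,  1.55146567,  0.22079193,
        1.13832035, -0.21028547]), 'joint_velocities': array([ 0.00116534,  0.00256057,  0.00065065,  0.00023402,  0.00013477,
        0.00089693, -0.0003563 ]), 'tau': array([-8.12666003e-04, -5.69524956e+01, -5.81663132e+00, -2.80948824e+01,
        1.06508905e-02,  1.18513266e-02,  4.20098729e-05]), 'ee_pos': array([ 0.24550553, -0.60108903,  0.23027002]), 'eef_rot': array([-3.13963537e+00, -5.50117173e-05,  3.87893805e-01]), 'wrist_force': array([-0.39673897, -0.39749768, -0.32073067]), 'wrist_torque': array([ 0.00491111,  0.02743149, -0.01460896]), 'gripper_width': 0.08550860965608657}
scene [[376.47730219   0.         315.61934736]
 [  0.         376.47730219 197.23673674]
 [  0.           0.           1.        ]] [[-0.77116058  0.63628254 -0.02135144  0.35851037]
 [ 0.41629676  0.47860103 -0.77307054 -0.1273063 ]
 [-0.48167247 -0.60505006 -0.63396061  1.37350407]
 [ 0.          0.          0.          1.        ]]
top [[488.18038653   0.         318.11634534]
 [  0.         488.18038653 193.44538774]
 [  0.           0.           1.        ]] [[-0.00204421 -0.99999472 -0.00252727  0.02375862]
 [-0.97633489  0.00254236 -0.21624921  0.48198941]
 [ 0.21625449  0.00202541 -0.97633493  1.67689752]
 [ 0.          0.          0.          1.        ]]
```

View pics/scene0.png

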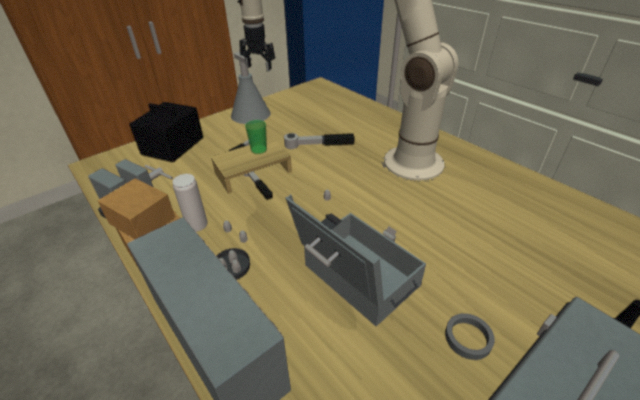

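View pics/top0.png

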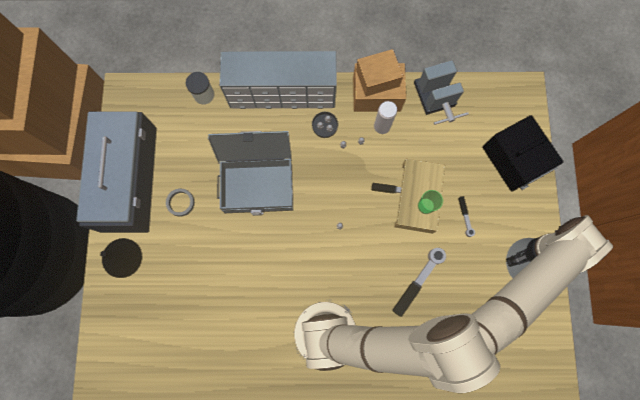

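The overview shows the riser at (420,195) in the top view, with the wrench grip sticking out at about (384,188). The open box is at (256,187) with its lid on the far side. Two look-alike wrenches lie at (466,217) and (422,280). Next I'll zoom in to get precise pixels.

```bash
cat > h.py <<'E'
import numpy as np, cv2
from rig import telemetry, imaging
def snap(n,tag):
    d=imaging.camera(n); np.savez(f"{tag}.npz",**d); return d
def load(t): return dict(np.load(t+".npz"))
def ray(d,u,v):
    R=d["view"][:3,:3];t=d["view"][:3,3]
    return -R.T@t, R.T@np.linalg.solve(d["intrinsics"],[u,v,1.])
def onz(d,u,v,z):
    c,r=ray(d,u,v); return c+r*(z-c[2])/r[2]
def tri(d1,p1,d2,p2):
    a,r=ray(d1,*p1);b,s=ray(d2,*p2)
    k=np.linalg.lstsq(np.c_[r,-s],b-a,rcond=None)[0]
    return (a+r*k[0]+b+s*k[1])/2, np.linalg.norm(a+r*k[0]-b-s*k[1])
def proj(d,p):
    q=d["intrinsics"]@(d["view"][:3,:3]@np.asarray(p)+d["view"][:3,3]); return q[:2]/q[2]
def crop(d,x0,y0,x1,y1,k,name):
    im=cv2.cvtColor(d["color"],cv2.COLOR_RGB2BGR)[y0:y1,x0:x1]
    im=cv2.resize(im,None,fx=k,fy=k,interpolation=cv2.INTER_CUBIC)
    for x in range((x0+9)//10*10,x1,10):
        cv2.putText(im,str(x),((x-x0)*k,8),0,.3,(0,0,255),1); cv2.line(im,((x-x0)*k,10),((x-x0)*k,14),(0,0,255),1)
    for y in range((y0+9)//10*10,y1,10):
        cv2.putText(im,str(y),(0,(y-y0)*k+3),0,.3,(0,0,255),1)
    cv2.imwrite("pics/"+name+".png",im)
E
python3 - <<'E'
from h import *
t=load("top0");s=load("scene0")
crop(t,200,120,300,220,6,"tbox");crop(s,280,185,430,325,5,"sbox")
crop(t,360,150,450,240,6,"triser");crop(s,200,110,300,210,6,"sriser")
E
```

```text
(no output)
```

View pics/tbox.png

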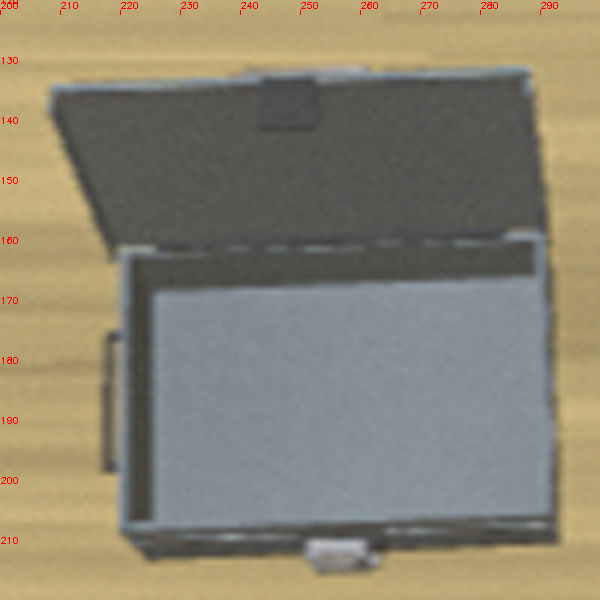

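View pics/sbox.png

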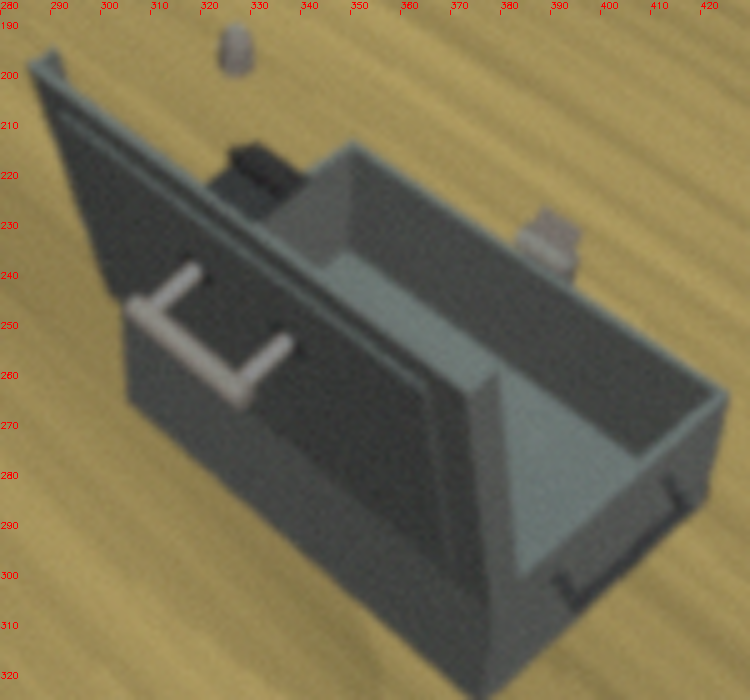

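View pics/triser.png

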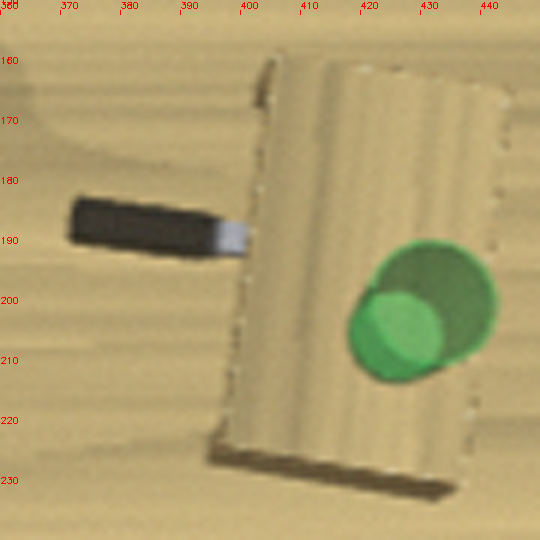

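View pics/sriser.png

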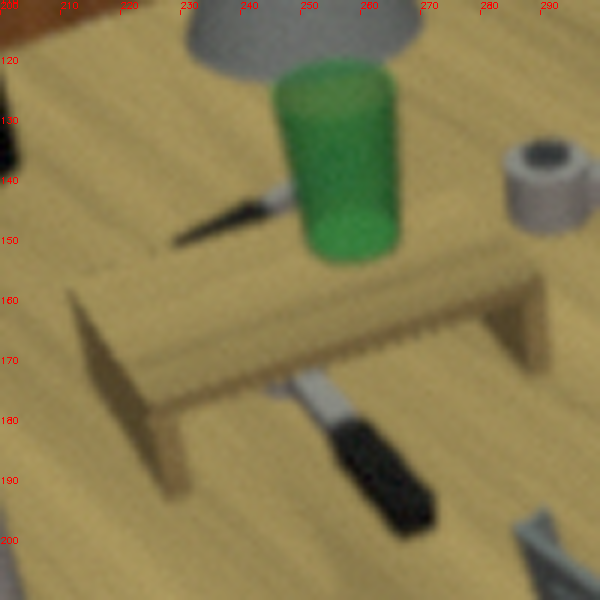

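```bash
python3 - <<'E'
from h import *
np.set_printoptions(precision=4,suppress=True)
t=load("top0");s=load("scene0")
P={}
for n,a,b in [("boxF+y",(220.3,207.2),(425,263.3)),("boxF-y",(292.4,206),(350.2,213.8)),
 ("lidtip+y",(208.5,134.5),(374,263)),("lidtip-y",(288,132),(287,197.5))]:
    P[n]=tri(t,a,s,b); print(n,*P[n])
for n,a in [("H+y",(220.5,161.5)),("H-y",(290.5,159.5)),("F+y",(220.3,207.2)),("F-y",(292.4,206))]: print(n,onz(t,*a,.085))
# grip
g=t["color"].astype(int); m=(g.sum(2)<170).astype(np.uint8); m[:, :365]=0;m[:,399:]=0;m[:175]=0;m[200:]=0
c=max(cv2.findContours(m,0,1)[0],key=cv2.contourArea); r=cv2.minAreaRect(c);print(r); bt=cv2.boxPoints(r);print(bt)
g=s["color"].astype(int); m2=(g.sum(2)<150).astype(np.uint8); m2[:, :250]=0;m2[:,275:]=0;m2[:175]=0;m2[202:]=0
c2=max(cv2.findContours(m2,0,1)[0],key=cv2.contourArea); r2=cv2.minAreaRect(c2);print(r2,cv2.boxPoints(r2))
print("grip ctr tri",tri(t,r[0],s,r2[0]))
for p in bt: print(onz(t,*p,.026))
print("ctr",onz(t,*r[0],.02))
# riser
for n,a,b in [("c far+y",(405.5,160),(226.5,178.5)),("near+y",(396.5,222.5),(290,155.5)),("far-y",(443.5,165.5),(212,158))]:
    print(n,tri(t,a,s,b),onz(t,*a,.07))
E
```

```text
boxF+y [0.4261 0.3618 0.086 ] 0.003172521506608494
boxF-y [0.4316 0.1125 0.0779] 0.0014195190985732094
lidtip+y [0.6315 0.3746 0.2535] 0.0025116954483809877
lidtip-y [0.6395 0.1192 0.2529] 0.0017888462115066635
H+y [0.5912 0.3668 0.085 ]
H-y [0.5979 0.1198 0.085 ]
F+y [0.4271 0.3607 0.085 ]
F-y [0.4307 0.1115 0.085 ]
((383.0600280761719, 187.5800018310547), (22.627416610717773, 6.505383014678955), 8.130102157592773)
[[371.4  189.2 ]
 [372.32 182.76]
 [394.72 185.96]
 [393.8  192.4 ]]
((263.3353271484375, 189.14117431640625), (21.909976959228516, 7.917962074279785), 49.398704528808594) [[253.2    183.4   ]
 [259.2118 178.2471]
 [273.4706 194.8823]
 [267.4589 200.0353]]
grip ctr tri (array([ 0.5123, -0.2136,  0.0135]), np.float64(0.0009206749619006277))
[ 0.5031 -0.1694  0.026 ]
[ 0.527  -0.1734  0.026 ]
[ 0.5149 -0.2539  0.026 ]
[ 0.4911 -0.2497  0.026 ]
ctr [ 0.5104 -0.2124  0.02  ]
c far+y (array([ 0.6013, -0.2898,  0.0588]), np.float64(0.003109282729099073)) [ 0.5993 -0.2887  0.07  ]
near+y (array([ 0.374 , -0.2479,  0.0698]), np.float64(0.0015105722521272951)) [ 0.3746 -0.2484  0.07  ]
far-y (array([ 0.5809, -0.4247,  0.062 ]), np.float64(0.0001296813044993126)) [ 0.5787 -0.4227  0.07  ]
```

```bash
cat >> h.py <<'E'
from scipy.spatial.transform import Rotation as Rn
def plan(pos,yaw_deg,n,rpy=None):
    o=telemetry.observe(); R=Rn.from_euler('xyz',o["eef_rot"]); p=o["ee_pos"]
    T=Rn.from_euler('xyz',[np.pi,0,np.radians(yaw_deg)] if rpy is None else rpy)
    w=(R.inv()*T).as_rotvec(); dp=(np.asarray(pos)-p)/n*1000
    print("t",o["clock"],"pos",p.round(4),"rpy",o["eef_rot"].round(3),"F",o["wrist_force"].round(1),"w",round(o["gripper_width"],4),"q",o["joint_positions"].round(2))
    print("rot/row",np.degrees(w/n).round(1),"total",np.degrees(w).round(1))
    for i in range(n):
        Ri=R*Rn.from_rotvec(w*i/n); print(i,Ri.inv().apply(dp).round(1))
E
python3 -c "
from h import *
plan([.511,-.205,.20],81.5,12)"
```

```text
t 0.1 pos [ 0.2455 -0.6012  0.2303] rpy [-3.14  -0.     0.388] F [-1.  -0.1  0.8] w 0.0855 q [ 1.45  0.5  -0.43  1.55  0.22  1.14 -0.21]
rot/row [-0.  -0.  -4.9] total [ -0.1  -0.1 -59.3]
0 [ 33.  -22.2   2.6]
1 [ 34.8 -19.3   2.6]
2 [ 36.3 -16.2   2.6]
3 [ 37.5 -13.    2.6]
4 [38.5 -9.7  2.6]
5 [39.2 -6.4  2.5]
6 [39.6 -3.   2.5]
7 [39.7  0.4  2.5]
8 [39.6  3.9  2.5]
9 [39.1  7.2  2.5]
10 [38.3 10.6  2.5]
11 [37.3 13.8  2.5]
```

```bash
python3 -m pendant '[[20,-15,-30,0,0,-5,60],[36,-18,-10,0,0,-5,60],[37,-16,0,0,0,-5,60],[38,-12,0,0,0,-5,60],[39,-9,0,0,0,-5,60],[39,-6,0,0,0,-5,60],[40,-3,0,0,0,-5,60],[40,1,0,0,0,-5,60],[40,4,5,0,0,-5,60],[39,7,15,0,0,-5,60],[38,11,20,0,0,-5,60],[30,12,20,0,0,-5,60]]' 60; python3 -c "
from h import *
plan([.511,-.205,.10],81.5,5)"
```

```text
clock: 1.6
ee_pos: [0.5031, -0.2021, 0.2091]
eef_rot: [-3.141, -0.003, 1.479]
wrist_force: [-1.0, -0.7, 0.1]
gripper_width: 0.0598
t 1.6 pos [ 0.5031 -0.2021  0.2091] rpy [-3.141e+00 -3.000e-03  1.479e+00] F [-1.  -0.7  0.1] w 0.0598 q [ 0.98  0.41 -0.81  1.84  0.34  1.04 -0.05]
rot/row [-0.  -0.   0.6] total [-0.  -0.2  3.2]
0 [-0.5  1.6 21.8]
1 [-0.5  1.7 21.8]
2 [-0.4  1.7 21.8]
3 [-0.4  1.7 21.8]
4 [-0.4  1.7 21.8]
```

```bash
python3 -m pendant '[[-1,2,35,0,0,1,60],[0,2,35,0,0,1,60],[0,2,35,0,0,1,60],[-1,2,35,0,0,0,60],[0,1,30,0,0,0,60],[0,0,10,0,0,0,60]]' 60; python3 - <<'E'
from h import *
plan([.511,-.205,.006],81.5,2)
t=snap("top","t1");s=snap("scene","s1"); crop(t,360,150,450,240,6,"t1");crop(s,200,110,300,210,6,"s1")
E
```

```text
clock: 2.35
ee_pos: [0.5158, -0.1925, 0.0235]
eef_rot: [3.141, -0.007, 1.448]
wrist_force: [-0.8, 0.6, -0.1]
gripper_width: 0.0598
t 2.35 pos [ 0.5158 -0.1925  0.0235] rpy [ 3.141 -0.007  1.448] F [-0.8  0.6 -0.1] w 0.0598 q [ 0.8   0.68 -0.62  1.93  0.58  0.72 -0.29]
rot/row [ 0.  -0.2  0.7] total [ 0.  -0.4  1.5]
0 [-6.6 -1.6  8.7]
1 [-6.6 -1.5  8.7]
```

View pics/s1.png

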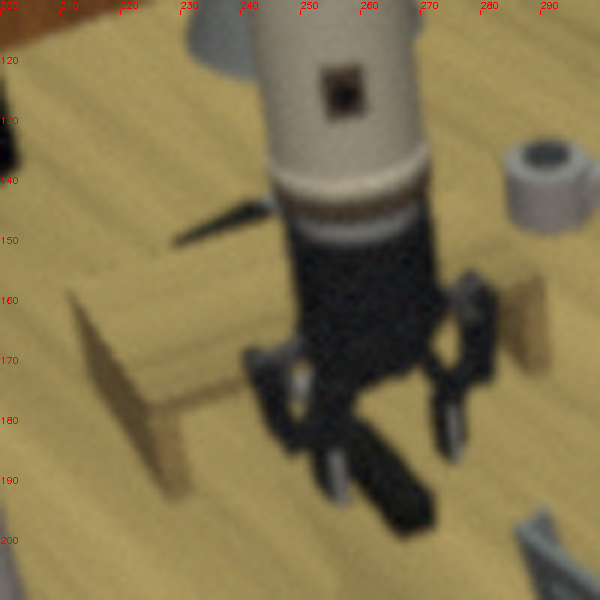

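View pics/t1.png

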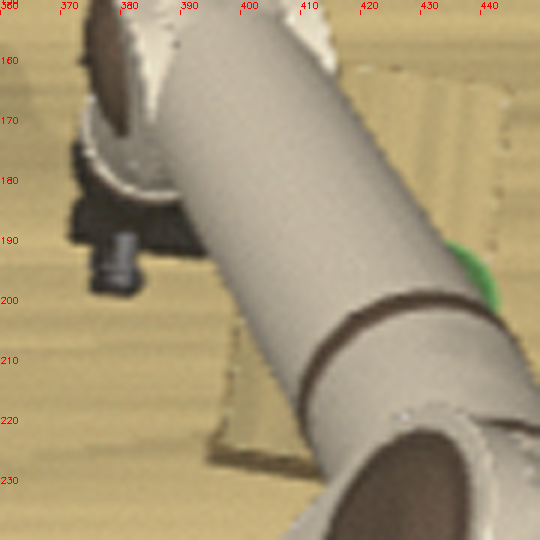

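The open fingers straddle the rubber grip at about (263,190) in the scene view. The cup's rim shows unmoved at (437,195) in the top view. Next I'll settle the height and close.

```bash
python3 -m pendant '[[-8,-2,9,0,0,1,60],[-4,-1,8,0,0,0,50],[0,0,1,0,0,0,20],[0,0,0,0,0,0,20],[0,0,0,0,0,0,20],[0,0,0,0,0,0,20]]' 70; python3 - <<'E'
from h import *
plan([.511,-.205,.006],81.5,1)
E
```

```text
clock: 3.2
ee_pos: [0.5132, -0.2062, 0.0086]
eef_rot: [3.136, -0.005, 1.428]
wrist_force: [-0.7, -0.0, -2.3]
gripper_width: 0.0249
t 3.2 pos [ 0.5132 -0.2062  0.0086] rpy [ 3.136 -0.005  1.428] F [-0.7 -0.  -2.3] w 0.0249 q [ 0.81  0.7  -0.6   1.93  0.6   0.69 -0.3 ]
rot/row [ 0.3 -0.3  0.3] total [ 0.3 -0.3  0.3]
0 [ 0.9 -2.3  2.6]
```

```bash
python3 -m pendant '[[8,0,0,0,0,0,20],[15,0,0,0,0,0,20],[18,0,0,0,0,0,20],[18,0,0,0,0,0,20],[18,0,0,0,0,0,20],[18,0,0,0,0,0,20],[18,0,0,0,0,0,20],[18,0,0,0,0,0,20],[18,0,0,0,0,0,20],[15,0,0,0,0,0,20],[8,0,0,0,0,0,20],[0,0,0,0,0,0,20]]' 70; python3 - <<'E'
from h import *
plan([.535,-.05,.008],81.8,1)
t=snap("top","t2");s=snap("scene","s2"); crop(t,310,140,450,240,5,"t2")
crop(s,200,110,350,230,5,"s2")
E
```

```text
clock: 4.7
ee_pos: [0.539, -0.0211, 0.0091]
eef_rot: [3.136, -0.007, 1.431]
wrist_force: [0.7, 1.6, -2.9]
gripper_width: 0.0242
t 4.7 pos [ 0.539  -0.0211  0.0091] rpy [ 3.136 -0.007  1.431] F [ 0.7  1.6 -2.9] w 0.0242 q [ 0.47  0.68 -0.6   1.96  0.6   0.67 -0.65]
rot/row [ 0.3 -0.4  0.2] total [ 0.3 -0.4  0.2]
0 [-29.2   0.1   0.9]
```

View pics/t2.png

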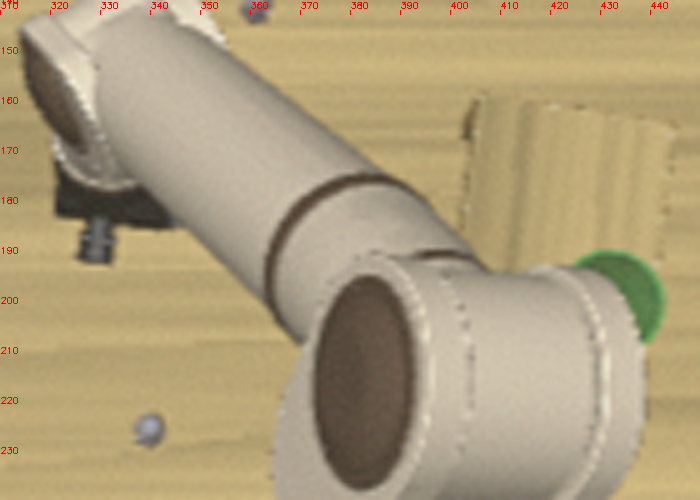

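View pics/s2.png

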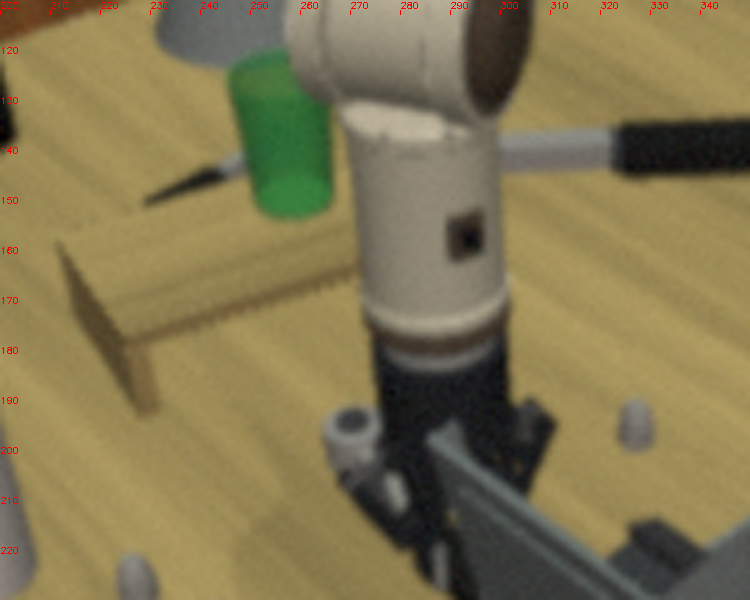

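The wrench is out: its head shows at (270,193) in the scene view, well away from the riser, and the cup has not moved. Next I let go, lift and re-measure.

```bash
python3 -m pendant '[[0,0,0,0,0,0,55],[0,0,0,0,0,0,55],[0,0,0,0,0,0,55],[0,0,-15,0,0,0,55],[0,0,-30,0,0,0,55],[0,0,-40,0,0,0,55],[-20,0,-30,0,0,0,55],[-20,0,-20,0,0,0,55],[-20,0,0,0,0,0,55],[-20,0,0,0,0,0,55]]' 70; python3 - <<'E'
from h import *
plan([.526,-.103,.12],81.8,1)
t=snap("top","t3");s=snap("scene","s3"); crop(t,300,140,450,240,5,"t3")
crop(s,220,170,350,290,5,"s3")
E
```

```text
clock: 6.05
ee_pos: [0.5288, -0.1044, 0.1559]
eef_rot: [3.129, -0.004, 1.433]
wrist_force: [0.8, -0.4, 0.3]
gripper_width: 0.0555
t 6.05 pos [ 0.5288 -0.1044  0.1559] rpy [ 3.129 -0.004  1.433] F [ 0.8 -0.4  0.3] w 0.0555 q [ 0.75  0.46 -0.76  1.9   0.39  0.92 -0.33]
rot/row [ 0.7 -0.2  0.3] total [ 0.7 -0.2  0.3]
0 [ 0.8 -3.4 35.8]
```

View pics/t3.png

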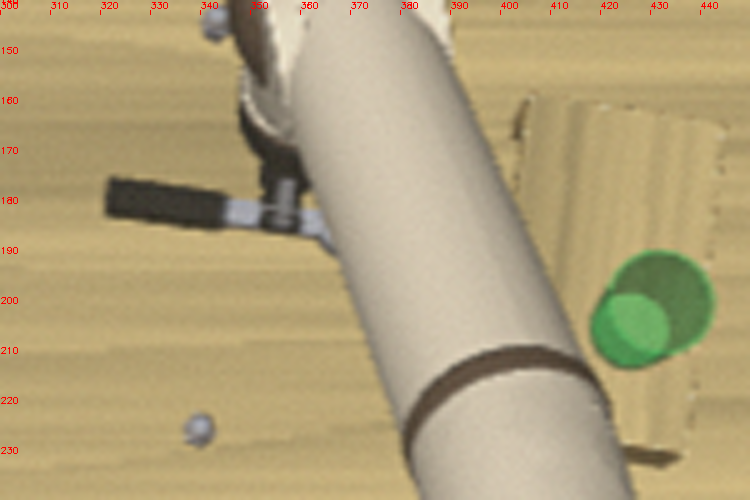

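View pics/s3.png

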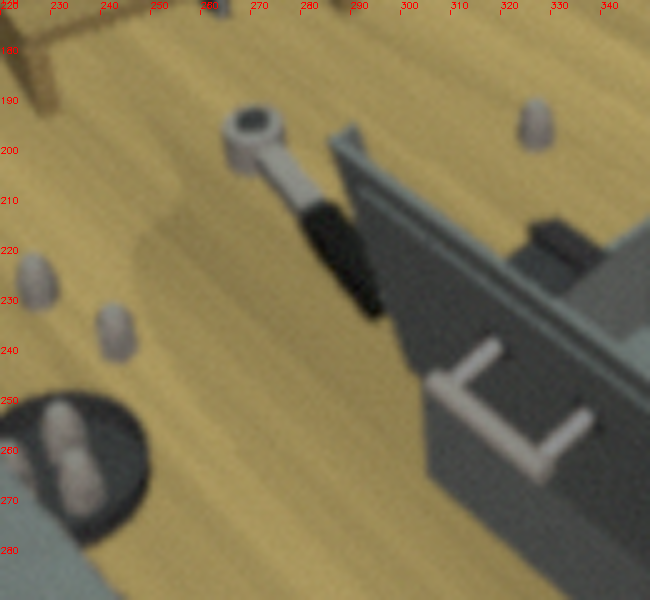

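```bash
python3 - <<'E'
from h import *
np.set_printoptions(precision=4,suppress=True)
t=load("t3");s=load("s3")
a=onz(t,321,179.3,.026);b=onz(t,344.7,182,.026);print(a,b); d=(a-b)/np.linalg.norm(a-b);print(d,np.degrees(np.arctan2(d[1],d[0])),"mid",b-d*.033, np.linalg.norm(a-b))
print("grip/shank edge tri",tri(t,(344.7,182.3),s,(282.5,211.5)))
g=t["color"].astype(int); m=(g.sum(2)<170).astype(np.uint8); m[:, :315]=0;m[:,346:]=0;m[:172]=0;m[190:]=0
c=max(cv2.findContours(m,0,1)[0],key=cv2.contourArea); r=cv2.minAreaRect(c);print(r)
bt=[onz(t,*p,.026) for p in cv2.boxPoints(r)];print(np.array(bt))
# head centre in scene at z=.03
print("head top",onz(s,270.5,194,.03))
crop(t,330,170,370,200,16,"t3b")
E
```

```text
[0.5404 0.0121 0.026 ] [ 0.5301 -0.0736  0.026 ]
[0.1193 0.9929 0.    ] 83.14773109895262 mid [ 0.5262 -0.1063  0.026 ] 0.08631721466213511
grip/shank edge tri (array([ 0.5319, -0.0749,  0.0186]), np.float64(0.0029433547518794164))
((332.53466796875, 180.2745819091797), (21.820207595825195, 6.614487648010254), 8.746161460876465)
[[ 0.5308  0.0113  0.026 ]
 [ 0.5552  0.0075  0.026 ]
 [ 0.5426 -0.0705  0.026 ]
 [ 0.5182 -0.0666  0.026 ]]
head top [ 0.5195 -0.159   0.03  ]
```

View pics/t3b.png

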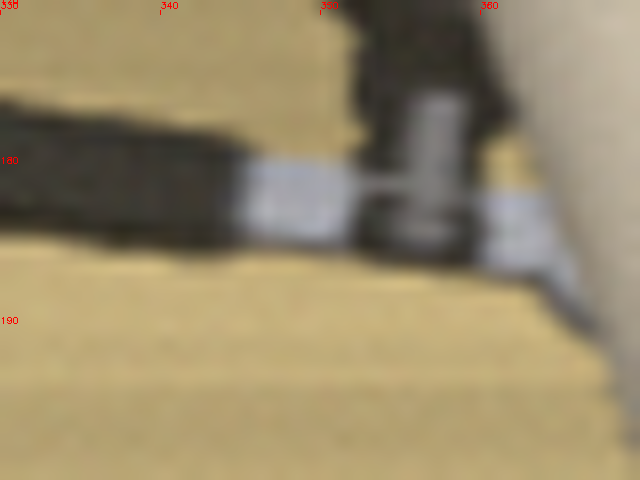

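```bash
python3 -m pendant '[[0,-1,30,0.5,0,0,55],[0,-1,35,0,0,0,55],[0,0,35,0,0,0,55],[0,0,30,0,0,0,55],[0,0,12,0,0,0,55],[0,0,2,0,0,0,55]]' 70; python3 - <<'E'
from h import *
plan([.527,-.105,.007],82,1)
E
```

```text
clock: 6.9
ee_pos: [0.5311, -0.101, 0.0121]
eef_rot: [3.132, -0.005, 1.431]
wrist_force: [0.2, -0.8, 0.0]
gripper_width: 0.0551
t 6.9 pos [ 0.5311 -0.101   0.0121] rpy [ 3.132 -0.005  1.431] F [ 0.2 -0.8  0. ] w 0.0551 q [ 0.61  0.68 -0.6   1.96  0.59  0.67 -0.5 ]
rot/row [ 0.6 -0.3 -0. ] total [ 0.6 -0.3 -0. ]
0 [-4.6 -3.6  5. ]
```

```bash
python3 -m pendant '[[-3,-3,4,0.5,0,0,45],[0,0,1,0,0,0,15],[0,0,0,0,0,0,12],[0,0,0,0,0,0,12],[0,0,0,0,0,0,12],[0,0,0,0,0,0,12],[0,0,-10,0,0,0,12],[0,0,-30,0,0,0,12],[0,0,-40,0,0,0,12],[0,0,-40,0,0,0,12],[0,0,-30,0,0,0,12],[0,0,0,0,0,0,12]]' 80; python3 - <<'E'
from h import *
plan([.510,.217,.17],91.5,10)
s=snap("scene","s4"); crop(s,200,100,420,260,3,"s4")
E
```

```text
clock: 8.4
ee_pos: [0.5265, -0.104, 0.1646]
eef_rot: [3.141, -0.004, 1.432]
wrist_force: [0.7, 0.1, -4.7]
gripper_width: 0.0157
t 8.4 pos [ 0.5265 -0.104   0.1646] rpy [ 3.141 -0.004  1.432] F [ 0.7  0.1 -4.7] w 0.0157 q [ 0.76  0.45 -0.77  1.89  0.38  0.95 -0.32]
rot/row [ 0.  -0.  -0.9] total [ 0.  -0.2 -9.5]
0 [31.6 -6.1 -0.4]
1 [31.7 -5.6 -0.4]
2 [31.8 -5.  -0.4]
3 [31.8 -4.5 -0.5]
4 [31.9 -4.  -0.5]
5 [32.  -3.5 -0.5]
6 [32.  -2.9 -0.5]
7 [32.1 -2.4 -0.5]
8 [32.1 -1.9 -0.5]
9 [32.1 -1.3 -0.5]
```

View pics/s4.png

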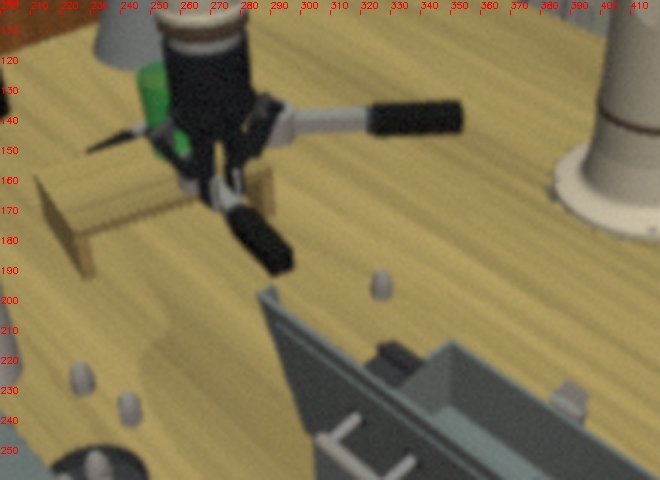

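The wrench hangs level in the jaws at about (225,190) in the crop, with roughly 4.5 N on the wrist. Next I carry it over the box.

```bash
python3 -m pendant '[[15,-3,0,0,0,-1,12],[30,-6,-1,0,0,-1,12],[32,-5,0,0,0,-1,12],[32,-5,0,0,0,-1,12],[32,-4,0,0,0,-1,12],[32,-4,0,0,0,-1,12],[32,-3,0,0,0,-1,12],[32,-3,0,0,0,-1,12],[32,-2,0,0,0,-1,12],[20,-1,0,0,0,-1,12],[8,0,0,0,0,0,12],[0,0,0,0,0,0,12]]' 80; python3 - <<'E'
from h import *
plan([.512,.219,.10],91.5,1)
t=snap("top","t5");s=snap("scene","s5"); crop(s,280,100,430,260,4,"s5");crop(t,200,120,350,240,5,"t5")
E
```

```text
clock: 9.95
ee_pos: [0.4838, 0.2149, 0.1481]
eef_rot: [-3.106, -0.012, 1.63]
wrist_force: [0.3, 0.1, -4.4]
gripper_width: 0.0162
t 9.95 pos [0.4838 0.2149 0.1481] rpy [-3.106 -0.012  1.63 ] F [ 0.3  0.1 -4.4] w 0.0162 q [ 0.22  0.52 -0.85  1.89  0.44  0.96 -0.78]
rot/row [-2.  -0.7  1.9] total [-2.  -0.7  1.9]
0 [ 1.9 30.  47.1]
```

View pics/s5.png

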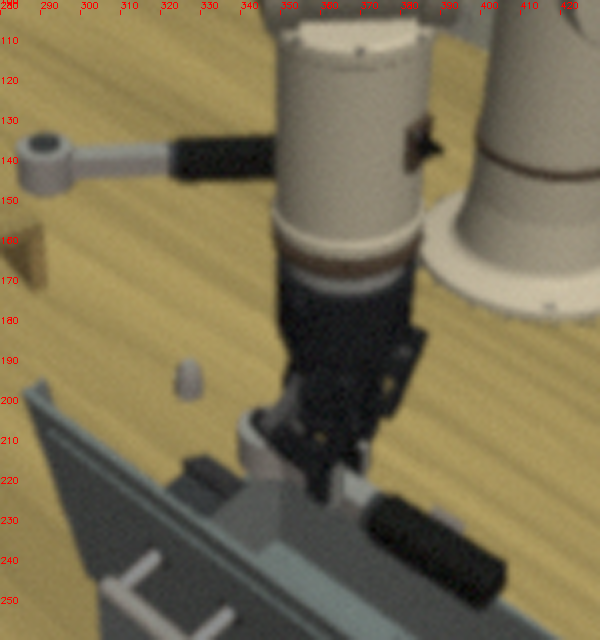

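View pics/t5.png

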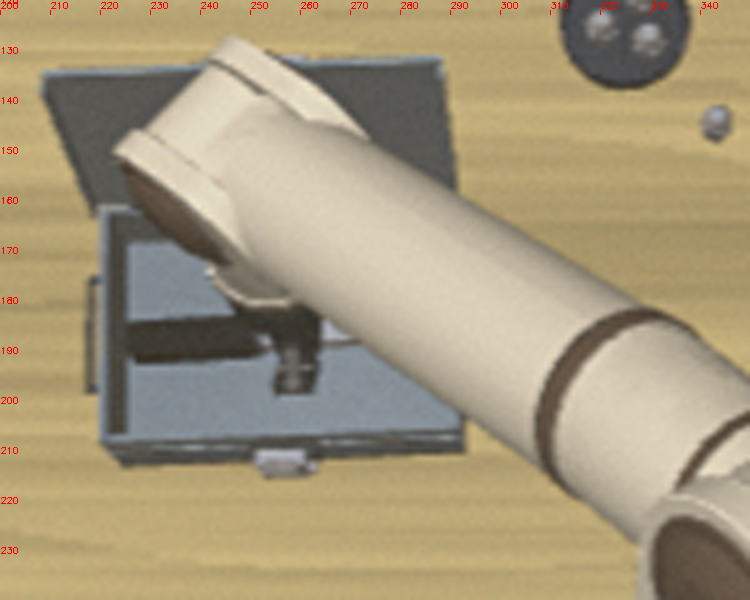

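```bash
python3 -m pendant '[[1,9,0,-0.7,-0.3,0.7,12],[1,9,0,-0.7,-0.2,0.6,12],[1,7,10,-0.6,-0.2,0.6,12],[0,3,20,0,0,0,12],[0,0,20,0,0,0,12],[0,0,20,0,0,0,12],[0,0,10,0,0,0,12],[0,0,0,0,0,0,12]]' 80; python3 - <<'E'
from h import *
plan([.512,.219,.0145],91.5,1)
E
```

```text
clock: 11.05
ee_pos: [0.514, 0.2136, 0.0596]
eef_rot: [-3.14, 0.005, 1.588]
wrist_force: [0.6, 0.5, -4.6]
gripper_width: 0.0156
t 11.05 pos [0.514  0.2136 0.0596] rpy [-3.14   0.005  1.588] F [ 0.6  0.5 -4.6] w 0.0156 q [ 0.11  0.66 -0.72  1.9   0.59  0.82 -0.92]
rot/row [-0.1  0.3 -0.5] total [-0.1  0.3 -0.5]
0 [ 5.7 -1.9 45. ]
```

```bash
python3 -m pendant '[[3,-1,12,0,0,0,12],[2,0,12,0,0,0,12],[0,0,8,0,0,0,12],[0,0,4,0,0,0,12],[0,0,1,0,0,0,12],[0,0,0,0,0,0,12]]' 80; python3 - <<'E'
from h import *
plan([.512,.219,.0145],91.5,1)
E
```

```text
clock: 11.8
ee_pos: [0.5142, 0.2196, 0.0213]
eef_rot: [3.14, 0.004, 1.588]
wrist_force: [-0.9, -0.1, -5.1]
gripper_width: 0.0154
t 11.8 pos [0.5142 0.2196 0.0213] rpy [3.14  0.004 1.588] F [-0.9 -0.1 -5.1] w 0.0154 q [ 0.07  0.71 -0.68  1.9   0.65  0.75 -0.97]
rot/row [ 0.1  0.2 -0.5] total [ 0.1  0.2 -0.5]
0 [-0.6 -2.2  6.8]
```

```bash
python3 -m pendant '[[0,0,3,0,0,0,12],[0,0,2,0,0,0,12],[0,0,1,0,0,0,12],[0,0,0,0,0,0,12]]' 80; python3 - <<'E'
from h import *
plan([.512,.219,.0145],91.5,1)
s=snap("scene","s6"); crop(s,280,150,430,290,5,"s6")
E
```

```text
clock: 12.3
ee_pos: [0.5148, 0.2195, 0.0156]
eef_rot: [3.139, 0.003, 1.587]
wrist_force: [-0.3, -0.8, -3.5]
gripper_width: 0.0155
t 12.3 pos [0.5148 0.2195 0.0156] rpy [3.139e+00 3.000e-03 1.587e+00] F [-0.3 -0.8 -3.5] w 0.0155 q [ 0.06  0.72 -0.67  1.91  0.66  0.74 -0.97]
rot/row [ 0.1  0.2 -0.6] total [ 0.1  0.2 -0.6]
0 [-0.5 -2.8  1.1]
```

View pics/s6.png

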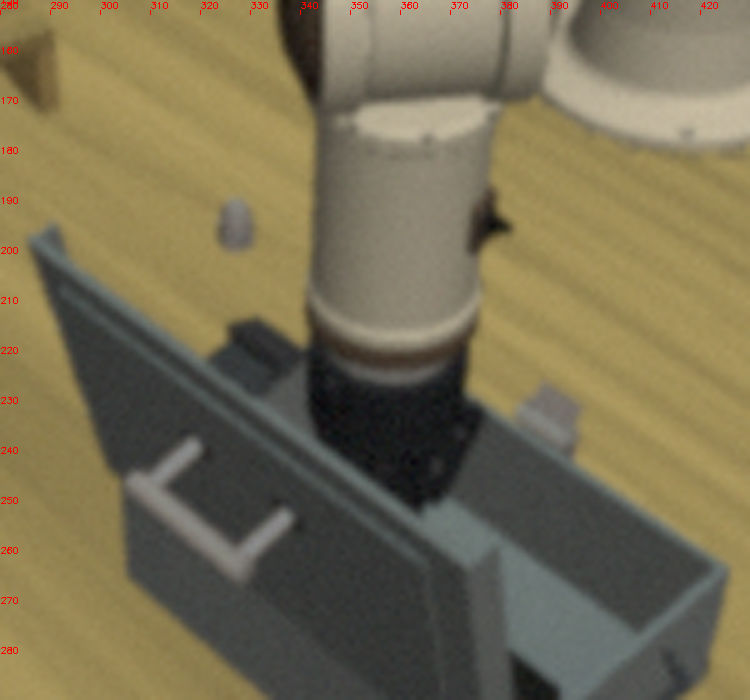

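```bash
python3 -m pendant '[[0,0,1.5,0,0,0,12],[0,0,1,0,0,0,12],[0,0,0,0,0,0,12]]' 80
```

```text
clock: 12.72
ee_pos: [0.5152, 0.2197, 0.0146]
eef_rot: [3.138, 0.004, 1.587]
wrist_force: [-1.7, -0.6, -3.2]
gripper_width: 0.0156
```

```bash
python3 -m pendant '[[0,0,1.5,0,0,0,12],[0,0,1.5,0,0,0,12],[0,0,0,0,0,0,12]]' 80
```

```text
clock: 13.1
ee_pos: [0.5154, 0.2198, 0.0146]
eef_rot: [3.136, 0.006, 1.588]
wrist_force: [-0.5, -0.5, -3.6]
gripper_width: 0.0158
```

```bash
python3 -m pendant '[[0,0,3,0,0,0,12],[0,0,1,0,0,0,12]]' 80;  python3 -m pendant '[[0,0,3,0,0,0,12],[0,0,1,0,0,0,12]]' 80
```

```text
clock: 13.35
ee_pos: [0.5156, 0.2199, 0.0143]
eef_rot: [3.135, 0.009, 1.588]
wrist_force: [-3.0, -1.9, 3.2]
gripper_width: 0.0159
clock: 13.6
ee_pos: [0.5156, 0.2199, 0.0144]
eef_rot: [3.134, 0.013, 1.588]
wrist_force: [-2.3, -1.4, 1.0]
gripper_width: 0.0158
```

The force changed from -4.5 to about +1..3 N with no more descent, so the wrench rests on the floor. Next I let go and rise.

```bash
python3 -m pendant '[[0,0,0,0,0,0,45],[0,0,0,0,0,0,45],[0,0,0,0,0,0,45],[0,0,-10,0,0,0,45],[0,0,-30,0,0,0,45],[0,0,-40,0,0,0,45],[0,0,-50,0,0,0,20],[0,0,-50,0,0,0,0],[0,0,-40,0,0,0,0],[0,0,0,0,0,0,0]]' 60; python3 - <<'E'
from h import *
plan([.70,.165,.33],91.5,8)
t=snap("top","t7");s=snap("scene","s7"); crop(t,200,120,320,220,5,"t7");crop(s,280,150,430,290,5,"s7")
E
```

```text
clock: 14.85
ee_pos: [0.5146, 0.2243, 0.244]
eef_rot: [3.131, 0.009, 1.59]
wrist_force: [0.2, -0.4, 0.0]
gripper_width: 0.0002
t 14.85 pos [0.5146 0.2243 0.244 ] rpy [3.131 0.009 1.59 ] F [ 0.2 -0.4  0. ] w 0.0002 q [ 0.22  0.42 -0.88  1.76  0.38  1.13 -0.76]
rot/row [ 0.1  0.1 -0.1] total [ 0.6  0.5 -0.4]
0 [ -8.   23.1 -10.4]
1 [ -8.   23.1 -10.5]
2 [ -8.   23.1 -10.5]
3 [ -8.   23.1 -10.6]
4 [ -8.   23.1 -10.6]
5 [ -8.   23.  -10.6]
6 [ -8.   23.  -10.7]
7 [ -8.   23.  -10.7]
```

View pics/t7.png

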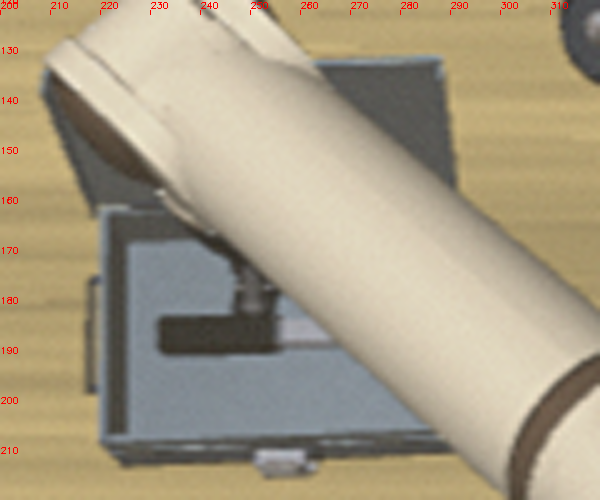

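View pics/s7.png

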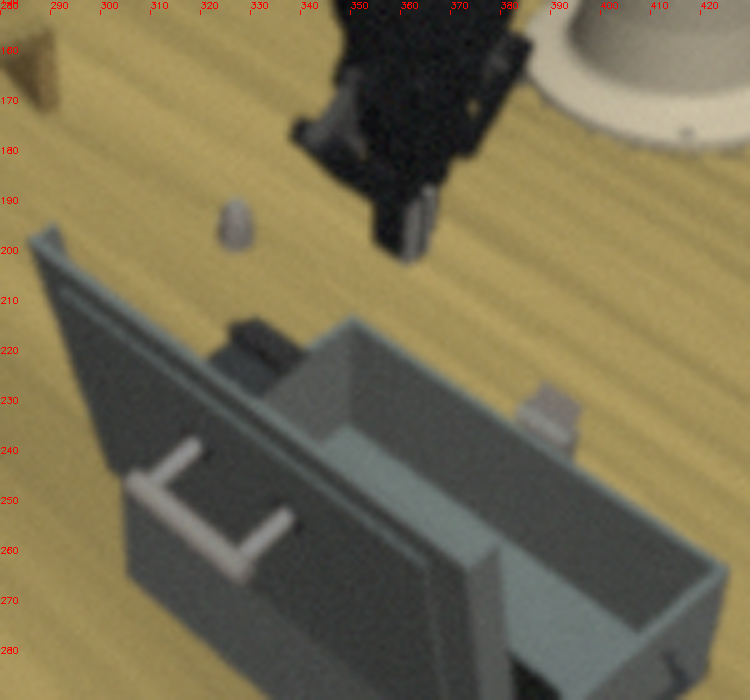

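The wrench lies in the box at (230–275,186) in the top view, and the lid is still open. Next I go over the lid to its outer side.

```bash
python3 -m pendant '[[0,0,-35,0,0,0,0],[-2,0,-40,0,0,0,0],[-8,5,-20,0,0,0,0],[-8,20,0,0,0,0,0],[-8,30,0,0,0,0,0],[-8,30,0,0,0,0,0],[-8,30,0,0,0,0,0],[-8,30,0,0,0,0,0],[-8,30,0,0,0,0,0],[0,10,0,0,0,0,0],[0,0,0,0,0,0,0]]' 60; python3 - <<'E'
from h import *
plan([.70,.165,.235],91.5,5)
s=snap("scene","s8"); crop(s,230,80,430,290,3,"s8")
E
```

```text
clock: 16.32
ee_pos: [0.6956, 0.1643, 0.3162]
eef_rot: [-3.114, 0.022, 1.594]
wrist_force: [-1.6, 0.1, 0.0]
gripper_width: -0.0002
t 16.325 pos [0.6956 0.1643 0.3162] rpy [-3.114  0.022  1.594] F [-1.6  0.1  0. ] w -0.0002 q [ 0.18  0.67 -0.8   1.21  0.47  1.47 -0.55]
rot/row [-0.3  0.3 -0. ] total [-1.6  1.3 -0.2]
0 [ 0.5  1.3 16.2]
1 [ 0.4  1.2 16.2]
2 [ 0.3  1.2 16.2]
3 [ 0.3  1.1 16.2]
4 [ 0.2  1.  16.2]
```

View pics/s8.png

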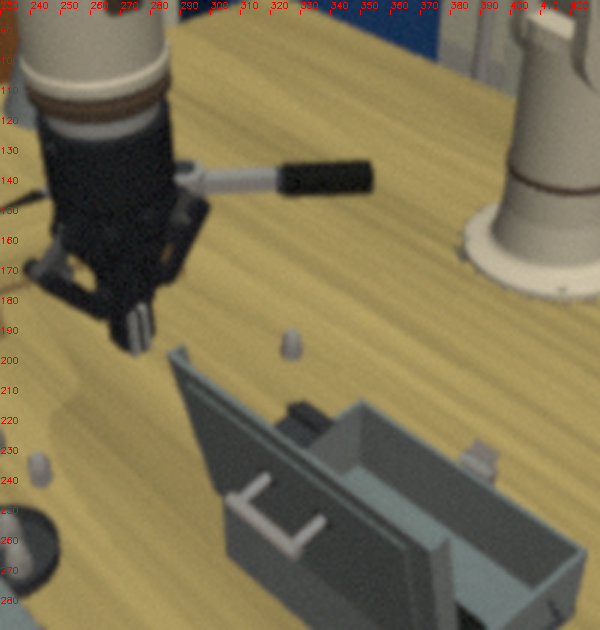

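```bash
python3 -m pendant '[[0,1,20,-0.5,0.4,0,0],[0,1,25,-0.5,0.4,0,0],[0,1,25,-0.5,0.4,0,0],[0,0,12,0,0,0,0],[0,0,0,0,0,0,0]]' 60; python3 - <<'E'
from h import *
plan([.66,.165,.235],91.5,1)
s=snap("scene","s9"); crop(s,230,80,430,290,3,"s9")
E
```

```text
clock: 17.0
ee_pos: [0.6918, 0.1673, 0.2346]
eef_rot: [-3.141, 0.001, 1.601]
wrist_force: [0.4, 0.5, -1.0]
gripper_width: 0.0002
t 17.0 pos [0.6918 0.1673 0.2346] rpy [-3.141e+00  1.000e-03  1.601e+00] F [ 0.4  0.5 -1. ] w 0.0002 q [ 0.2   0.7  -0.79  1.36  0.5   1.28 -0.58]
rot/row [-0.   0.   0.2] total [-0.   0.   0.2]
0 [ -1.3 -31.9  -0.4]
```

View pics/s9.png

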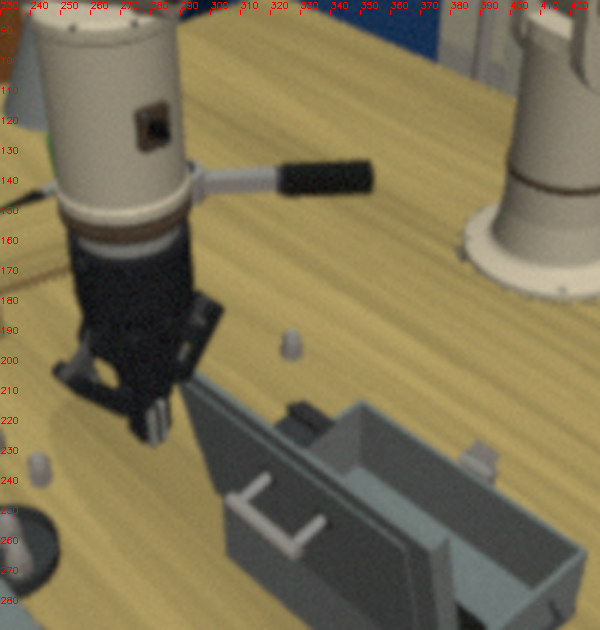

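```bash
python3 -m pendant '[[0,-12,-5,0,0,0,0],[0,-15,0,0,0,0,0],[0,-15,0,0,0,0,0],[0,-15,0,0,0,0,0],[0,-15,0,0,0,0,0],[0,-15,0,0,0,0,0],[0,0,0,0,0,0,0]]' 60; python3 - <<'E'
from h import *
plan([.579,.165,.2365],91.5,1)
s=snap("scene","s10"); crop(s,230,80,430,290,3,"s10")
E
```

```text
clock: 17.92
ee_pos: [0.6046, 0.1676, 0.2518]
eef_rot: [3.123, -0.001, 1.601]
wrist_force: [0.1, -0.6, 0.5]
gripper_width: -0.0001
t 17.925 pos [0.6046 0.1676 0.2518] rpy [ 3.123e+00 -1.000e-03  1.601e+00] F [ 0.1 -0.6  0.5] w -0.0001 q [ 0.29  0.53 -0.85  1.6   0.43  1.19 -0.62]
rot/row [ 1.1 -0.   0.3] total [ 1.1 -0.   0.3]
0 [ -1.9 -25.9  14.8]
```

View pics/s10.png

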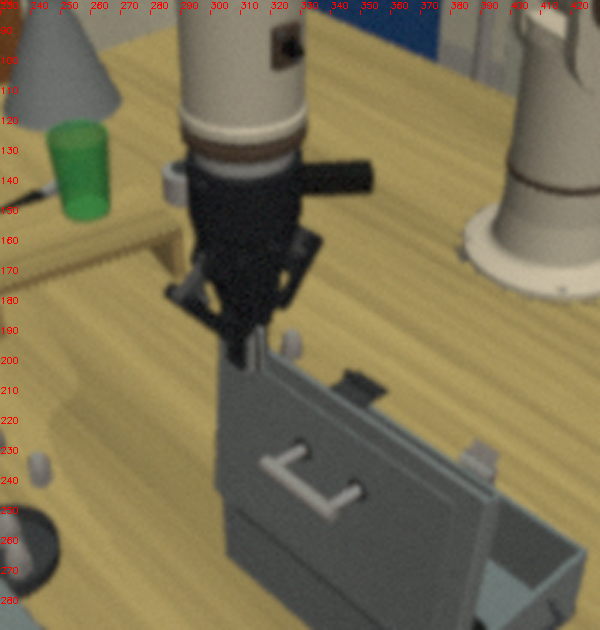

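```bash
python3 -m pendant '[[0,-15,14,0.5,0,0,0],[0,-18,8,0.5,0,0,0],[0,-18,8,0,0,0,0],[0,-18,12,0,0,0,0],[0,-16,12,0,0,0,0],[0,-14,14,0,0,0,0],[0,-10,14,0,0,0,0],[0,0,0,0,0,0,0]]' 60; python3 - <<'E'
from h import *
plan([.482,.165,.168],91.5,1)
s=snap("scene","s11"); crop(s,230,80,430,290,3,"s11")
E
```

```text
clock: 18.98
ee_pos: [0.503, 0.1667, 0.1725]
eef_rot: [3.125, -0.005, 1.598]
wrist_force: [-0.6, 0.4, 0.3]
gripper_width: -0.0002
t 18.975 pos [0.503  0.1667 0.1725] rpy [ 3.125 -0.005  1.598] F [-0.6  0.4  0.3] w -0.0002 q [ 0.33  0.45 -0.87  1.91  0.43  0.95 -0.71]
rot/row [ 0.9 -0.3  0.1] total [ 0.9 -0.3  0.1]
0 [ -1.1 -21.1   4.1]
```

View pics/s11.png

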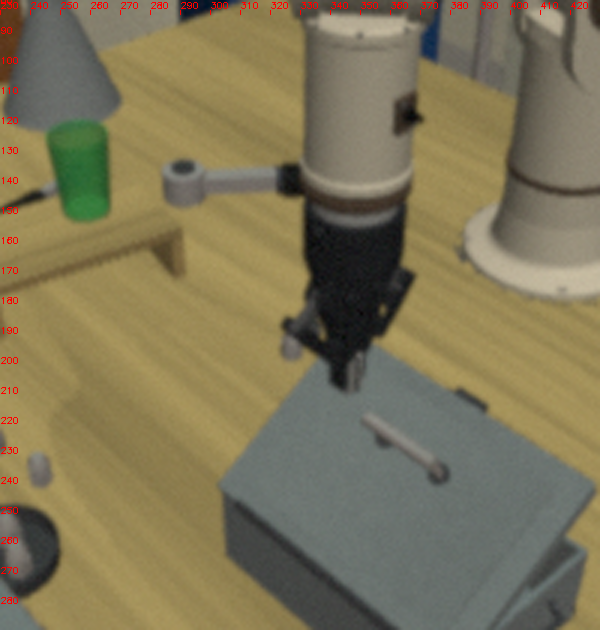

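```bash
python3 -m pendant '[[0,-14,2,0.5,-0.2,0,0],[0,-12,8,0.4,0,0,0],[0,-10,12,0,0,0,0],[0,-6,14,0,0,0,0],[0,-4,10,0,0,0,0],[0,-2,8,0,0,0,0],[0,0,0,0,0,0,0]]' 60; python3 - <<'E'
from h import *
plan([.443,.165,.10],91.5,1)
s=snap("scene","s12"); crop(s,230,80,430,290,3,"s12")
E
```

```text
clock: 19.9
ee_pos: [0.4539, 0.166, 0.1154]
eef_rot: [3.14, -0.002, 1.597]
wrist_force: [-0.0, -0.2, 0.9]
gripper_width: -0.0001
t 19.9 pos [0.4539 0.166  0.1154] rpy [ 3.140e+00 -2.000e-03  1.597e+00] F [-0.  -0.2  0.9] w -0.0001 q [ 0.29  0.47 -0.84  2.05  0.48  0.82 -0.8 ]
rot/row [ 0.1 -0.1  0. ] total [ 0.1 -0.1  0. ]
0 [ -0.7 -11.   15.3]
```

View pics/s12.png

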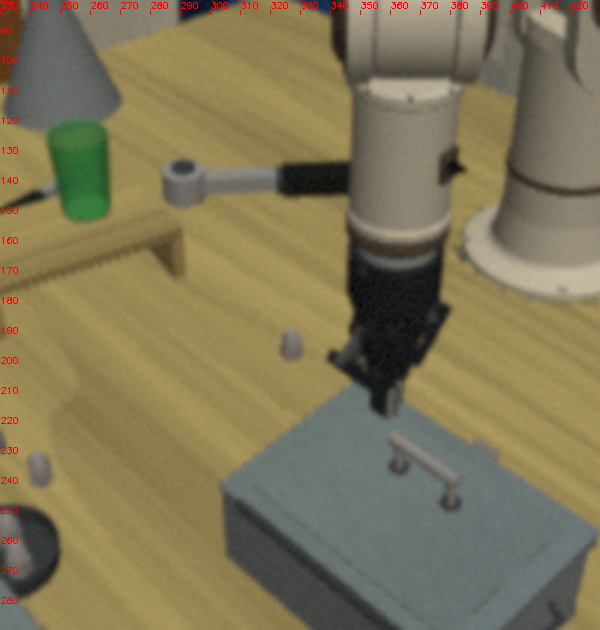

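The lid is down to the last few degrees, with the fingertip at (358,217) near the front corner beside the handle. Next I press it home while watching the force.

```bash
python3 -m pendant '[[0,-9,0,0,0,0,0],[0,-2,6,0,0,0,0],[0,0,6,0,0,0,0],[0,0,3,0,0,0,0]]' 60; python3 -m pendant '[[0,0,4,0,0,0,0],[0,0,4,0,0,0,0]]'; python3 -m pendant '[[0,0,4,0,0,0,0],[0,0,4,0,0,0,0]]'
```

```text
clock: 20.45
ee_pos: [0.4429, 0.1664, 0.1017]
eef_rot: [3.138, -0.002, 1.597]
wrist_force: [-4.9, -0.9, 13.1]
gripper_width: 0.0003
clock: 20.7
ee_pos: [0.4426, 0.1664, 0.095]
eef_rot: [3.138, 0.001, 1.597]
wrist_force: [-4.1, -2.3, 5.9]
gripper_width: 0.0002
clock: 20.95
ee_pos: [0.4431, 0.1665, 0.0897]
eef_rot: [3.136, 0.005, 1.597]
wrist_force: [-20.8, -10.3, 76.1]
gripper_width: 0.0003
```

```bash
python3 -m pendant '[[0,0,-4,0,0,0,0],[0,0,-30,0,0,0,0],[0,0,-40,0,0,0,0],[0,0,-10,0,0,0,30],[0,0,0,0,0,0,40]]' 60; python3 - <<'E'
from h import *
plan([.483,.24,.16],91.5,4)
t=snap("top","t13");s=snap("scene","s13"); crop(s,280,180,430,320,5,"s13");crop(t,200,130,300,220,6,"t13")
E
```

```text
clock: 21.58
ee_pos: [0.4433, 0.1668, 0.1755]
eef_rot: [3.135, 0.006, 1.597]
wrist_force: [-0.2, 0.2, 0.4]
gripper_width: 0.0361
t 21.575 pos [0.4433 0.1668 0.1755] rpy [3.135 0.006 1.597] F [-0.2  0.2  0.4] w 0.0361 q [ 0.36  0.35 -0.92  2.03  0.36  0.92 -0.73]
rot/row [0.1 0.1 0. ] total [0.4 0.3 0. ]
0 [18.1 10.4  3.8]
1 [18.  10.4  3.8]
2 [18.  10.4  3.9]
3 [18.  10.4  3.9]
```

View pics/s13.png

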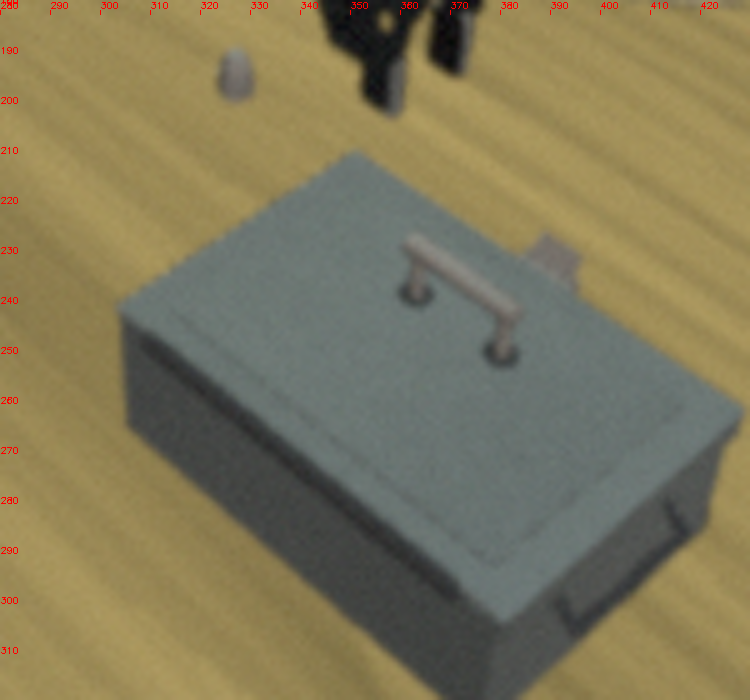

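View pics/t13.png

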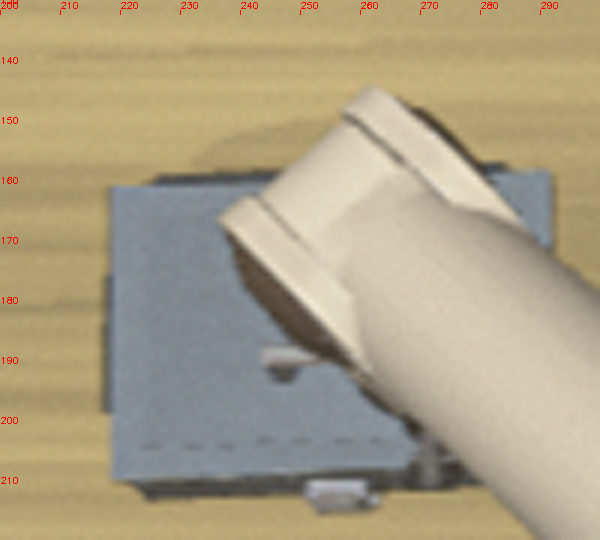

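```bash
python3 - <<'E'
from h import *
np.set_printoptions(precision=4,suppress=True)
t=load("t13");s=load("s13")
for p in [(361.5,228.3),(383,242.5),(372.3,235.4)]: print(onz(s,*p,.125))
print(onz(t,243.5,189.5,.125), tri(t,(244,189.5),s,(383,242.5)))
for p in [(218.8,208.8),(218.5,161)]: print(onz(t,*p,.091))
print(onz(s,428.5,261.5,.091),onz(s,351.5,210.5,.091))
E
```

```text
[0.4848 0.2074 0.125 ]
[0.4804 0.2752 0.125 ]
[0.4825 0.2421 0.125 ]
[0.4804 0.2761 0.125 ] (array([0.4803, 0.2747, 0.1246]), np.float64(0.0006266325692438502))
[0.4204 0.3644 0.091 ]
[0.5913 0.3726 0.091 ]
[0.4185 0.3672 0.091 ] [0.4296 0.1158 0.091 ]
```

```bash
python3 -m pendant '[[17,9,0,0,0,-0.3,45],[19,10,2,0,0,-0.3,45],[19,10,3,0,0,0,45],[17,10,3,0,0,0,45],[2,1,0,0,0,0,45],[0,0,0,0,0,0,45]]' 60; python3 - <<'E'
from h import *
plan([.4825,.241,.108],92,3)
E
```

```text
clock: 22.42
ee_pos: [0.4764, 0.2403, 0.1571]
eef_rot: [-3.133, 0.011, 1.608]
wrist_force: [0.7, 0.8, 1.2]
gripper_width: 0.0453
t 22.425 pos [0.4764 0.2403 0.1571] rpy [-3.133  0.011  1.608] F [0.7 0.8 1.2] w 0.0453 q [ 0.16  0.5  -0.86  1.89  0.46  0.98 -0.88]
rot/row [-0.2  0.2  0. ] total [-0.5  0.6  0.1]
0 [ 0.3  2.2 16.3]
1 [ 0.3  2.1 16.3]
2 [ 0.2  2.1 16.4]
```

```bash
python3 -m pendant '[[0,4,10,-0.2,0.2,0,45],[0,2,16,-0.2,0.2,0,45],[0,0,14,0,0,0,45],[0,0,6,0,0,0,45],[0,0,0,0,0,0,45]]' 60; python3 - <<'E'
from h import *
plan([.4825,.241,.108],92,1)
s=snap("scene","s14"); crop(s,320,160,430,280,5,"s14")
E
```

```text
clock: 23.05
ee_pos: [0.4815, 0.2368, 0.1064]
eef_rot: [-3.138, 0.006, 1.605]
wrist_force: [0.3, -0.1, 0.2]
gripper_width: 0.0449
t 23.05 pos [0.4815 0.2368 0.1064] rpy [-3.138  0.006  1.605] F [ 0.3 -0.1  0.2] w 0.0449 q [ 0.12  0.57 -0.81  1.92  0.54  0.88 -0.93]
rot/row [-0.2  0.3 -0. ] total [-0.2  0.3 -0. ]
0 [ 4.1  1.2 -1.6]
```

View pics/s14.png

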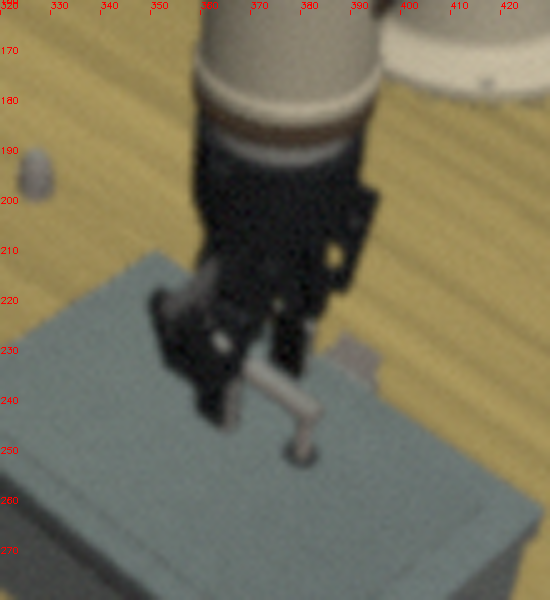

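The fingers straddle the handle bar at about (369,235). Next I centre along the bar and close.

```bash
python3 -m pendant '[[4,1,0,0,0,0,40],[0,0,0,0,0,0,20],[0,0,0,0,0,0,5],[0,0,0,0,0,0,5],[0,0,0,0,0,0,5],[0,0,0,0,0,0,5]]' 80; python3 -m pendant '[[0,0,-2,0,0,0,5],[0,0,-2,0,0,0,5]]'
```

```text
clock: 23.85
ee_pos: [0.4819, 0.2418, 0.108]
eef_rot: [-3.138, 0.006, 1.606]
wrist_force: [0.7, -0.1, -1.0]
gripper_width: 0.0094
clock: 24.1
ee_pos: [0.4823, 0.2418, 0.1116]
eef_rot: [-3.138, 0.005, 1.606]
wrist_force: [2.5, 1.2, -6.2]
gripper_width: 0.0089
```

```bash
python3 -m pendant '[[0,0,-3,0,0,0,5],[0,0,-2,0,0,0,5]]';  python3 -m pendant '[[0,0,-2,0,0,0,5],[0,0,-2,0,0,0,5]]'
```

```text
clock: 24.35
ee_pos: [0.4823, 0.2419, 0.1156]
eef_rot: [-3.138, 0.004, 1.606]
wrist_force: [5.2, 3.4, -16.7]
gripper_width: 0.0097
clock: 24.6
ee_pos: [0.4823, 0.2418, 0.1168]
eef_rot: [-3.137, 0.002, 1.606]
wrist_force: [9.7, 7.7, -33.0]
gripper_width: 0.0091
```

33 N upward with only about 9 mm of rise (7 mm handle stroke plus the latch play) means the catch held. I hold it a moment, then ease off.

```bash
python3 -m pendant '[[0,0,-1.5,0,0,0,5],[0,0,-1.5,0,0,0,5],[0,0,-1.5,0,0,0,5],[0,0,-1.5,0,0,0,5]]'; python3 - <<'E'
from h import *
s=snap("scene","s15"); crop(s,280,180,430,320,5,"s15")
E
```

```text
clock: 25.1
ee_pos: [0.4823, 0.2419, 0.1167]
eef_rot: [-3.134, -0.004, 1.606]
wrist_force: [6.4, 4.8, -23.3]
gripper_width: 0.009
```

View pics/s15.png

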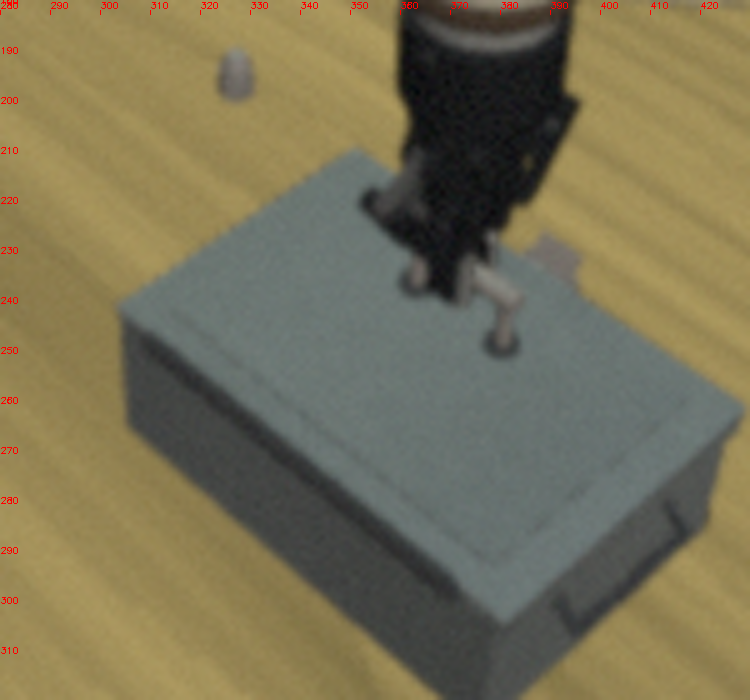

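The lid corners at (351,210) and (428,261) have not moved under a steady 23 N, so it is latched. Next I lower back, let go and retreat.

```bash
python3 -m pendant '[[0,0,4,0,0,0,5],[0,0,4,0,0,0,5],[0,0,2,0,0,0,5],[0,0,0,0,0,0,45],[0,0,0,0,0,0,45],[0,0,0,0,0,0,45],[0,0,0,0,0,0,45]]'; python3 -m pendant '[[0,0,-15,0,0,0,45],[0,0,-35,0,0,0,45],[0,0,-45,0,0,0,45],[-30,-10,-30,0,0,0,45],[-50,-10,-20,0,0,0,45],[-50,-10,0,0,0,0,45],[-50,-10,0,0,0,0,45],[-50,0,0,0,0,0,45],[-20,0,0,0,0,0,45],[0,0,0,0,0,0,45]]'; python3 - <<'E'
from h import *
t=snap("top","t16");s=snap("scene","s16")
crop(s,0,0,640,400,1,"s16");crop(t,0,0,640,400,1,"t16")
crop(s,280,180,430,320,5,"s16b")
E
```

```text
clock: 26.02
ee_pos: [0.4828, 0.2424, 0.1098]
eef_rot: [-3.136, -0.002, 1.606]
wrist_force: [-0.8, -0.0, 0.5]
gripper_width: 0.0447
clock: 27.28
ee_pos: [0.4532, -0.0134, 0.267]
eef_rot: [3.14, -0.0, 1.611]
wrist_force: [0.7, 0.3, 0.0]
gripper_width: 0.0448
```

View pics/s16.png

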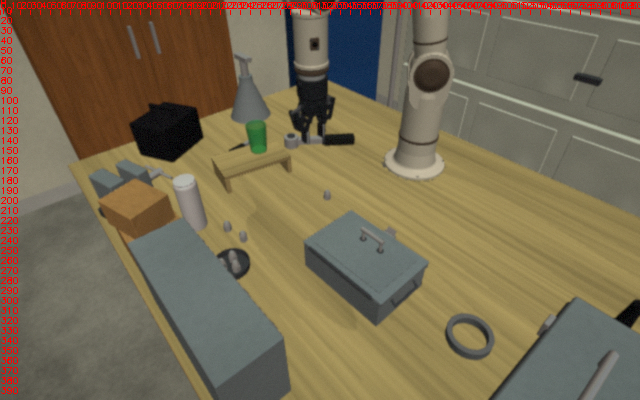

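View pics/t16.png

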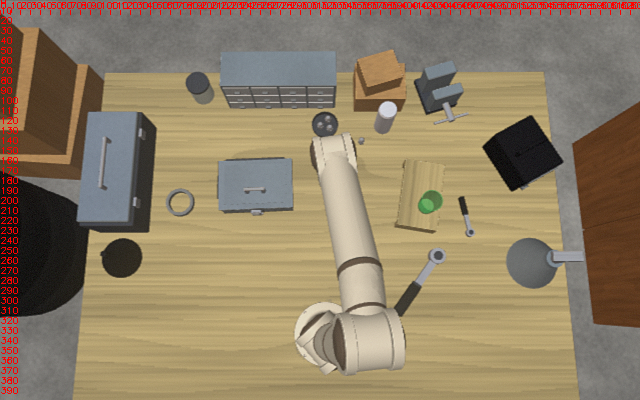

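View pics/s16b.png

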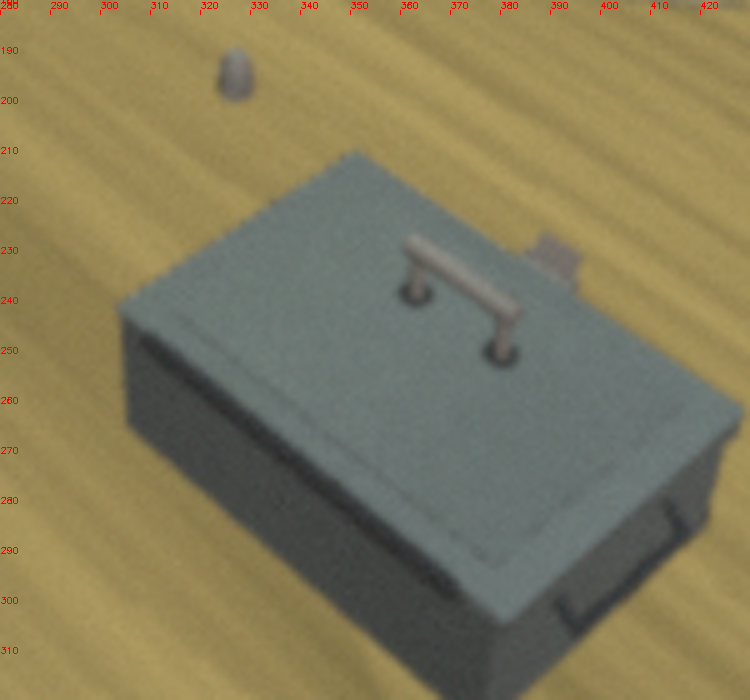

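The lid is shut, the handle is back at rest, and the cup, nuts, tin, can and tape roll are at their starting pixels. The arm is clear of everything.

```bash
python3 -c "
from rig import ticket
print(ticket.finish_job())"
```

```text
the job is handed in; nothing more can be done
None
```

The job is done and handed in at about 27 s: the wrench is in the box and the lid is shut and latched.

- **Wrench:** I drew it out by the rubber grip (about 185 mm), let go clear of the riser, and picked it up again by the bare shank. I lowered it into the box until the wrist force showed it resting on the floor, then let go.
- **Lid:** I swung it shut beside the handle and pressed the front edge down. The press peaked at 76 N on the fingertips, more than the 7–14 N it needed but under the 120 N wrist limit.
- **Tug:** I pulled the handle up with 23–33 N, held for over half a second. It rose about 9 mm, the 7 mm handle stroke plus the latch play, and the lid corners did not move in the picture, so no second press was needed.
- **Last checks:** The final pictures show the lid shut, the handle back at rest, and the gripper open and touching nothing. The cup, spray can, tape roll, nut tin and lug nuts look unmoved, though one nut was hidden by the arm in the top view and seen only in the scene view. I could not see the wrench once the lid was shut.

No check failed.

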